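# Back the ratchet sample carousel up to its start mark

## Task

Set the blue sample carousel back to its start: swing its pawl up out of the teeth by the orange bar and over to upright or beyond, so that it stays up by itself when let go, then turn the blue turntable backward (clockwise seen from above) until its red knob stands at the green pointer on the corner of the base. Leave the pawl up and the turntable at rest, and leave the grey carousel as it is.

Things in the scene. Friction and masses are not known exactly. Their poses are not given: they have to be found in the camera images.
- blue_carousel: Fixed base under the blue-decked turntable: white plate 200 x 200 x 14 mm. Origin: centre of its underside, on the turntable's axis; z up. Green pointer (a 38 mm high block) on its corner at (-78, -78) mm. Toothed ring to radius 92, tops 37 mm high; deck to radius 70, top 48 mm high; vials at radius 50, tops 74 mm high. Pawl hinge along y at x 66, y 82, 44 mm high. A grey twin stands beside it.
- turntable (a joint): Blue turntable's angle, rad, counterclockwise from above positive. 0: red knob at the green pointer (goal). Starts between about 0.7 and 2; stops at -0.6 and 2.4. With the pawl down it clicks forward (positive) but is blocked backward after at most one tooth (0.35 rad). Light friction (about 2 N at the knob); stays where left.
- knob_grip (a point): Middle of the blue turntable's red crank knob: upright cylinder 18 mm across, 45 mm tall (75 to 120 mm above the bench), spinning freely on its own axis; this point is 99 mm above the bench, 50 mm from the turntable's axis, at the angle (-135 degrees + turntable) about blue_carousel's origin, from its +x towards +y.
- pawl (a joint): Blue carousel's pawl angle about its hinge, rad: 0 down in the teeth (up to about 0.13 on a tooth's slope), pi/2 upright, stop at 2.0. Let go below about 1.0 it falls back; left upright or beyond it stays. About 1 N at the bar lifts it.
- pawl_grip (a point): Grip point on the axis of the blue carousel's orange pawl bar, 10 mm across, parallel to blue_carousel's y; free end 31 mm and pawl arm 32 mm from here. Pawl down: at (-5, 120) mm in that body's frame, 46 mm above the bench. It swings about the hinge on a radius of 71 mm, up and then towards +x, to (68, 120), 115 mm high when upright.
- grey_knob_grip (a point): Red knob of the other carousel, the one with the grey deck: not to be moved.
- grey_pawl_grip (a point): Orange pawl bar of the other carousel, the one with the grey deck: not to be moved.

How it is judged:
By the outcome, as a careful person would: the job done as asked, in the order asked, and still so for the second after the job is handed in, with the robot touching nothing.
It also fails if it takes over 50 s, if anything falls off the work surface, if the arm or the gripper's body presses on something with over 40 N, if the wrist force passes 120 N, or if a joint passes its speed limit or range.

## Robot

A 6-joint arm with a two-finger parallel gripper is mounted at the origin on the work surface. World frame = base frame: x ahead of the robot, y to its left, z up, the work surface at z = 0. Lengths are in m, angles in degrees, forces in N, time in s.
With the tool pointing down it reaches from about 0.4 to 0.825 m from the base axis. Payload 7 kg.
Tool frame: the origin (TCP) lies midway between the tips of the shut fingers; the grasp point (between the pads) lies 19 mm behind it; z points along the fingers, x is the direction in which the jaws open and shut, and the axes are right-handed (so a half turn about z gives the same grasp; the last joint's range is limited). The gripper opens to 88 mm and grips with 3 to 60 N. Pads are 19 mm wide; open, the fingers measure 130 mm over their backs; the gripper's body (78 mm by 193 mm) begins 47 mm behind the grasp point.
Start: joints at [-59.926, 20.546, 0.682, 0, -70.136, -16.507], TCP at [0.158, -0.656, 0.227] pointing down, gripper open.
Joint ranges: [-176.03, 176.03], [-82.01, 121.73], [-58.28, 71.71], [-173.87, 95.51], [-174.79, -0.11], [-173.66, 173.66]. Speed limits (degrees/s): [136.94, 136.94, 172.46, 180, 180, 180].

## Interface

Orientations are given as [roll, pitch, yaw] about the fixed x, y, z axes, in that order (R = Rz(yaw) Ry(pitch) Rx(roll)).
In Python, from plant import * gives the robot as it stands. The module is installed in compiled form; this text tells all that it offers.
- The arm moves only by the shell command python3 -m pendant 'ROWS' [OPENING]. ROWS is JSON, a list that holds one entry, the list of rows, each a list of 6 numbers: the shift along the world's x, y, z in mm, then the turn, a rotation vector about the world's x, y, z in degrees. A call has 1 to 10 rows; each row is the pose to reach, as a shift and turn from the pose commanded when the call began; what a row does not reach only later rows make up. A row lasts 1/8 s, in which the tool goes at most 62.5 mm and 10.7 degrees, less where a joint would pass 70% of its speed; a pose out of reach is approached as far as the arm can. A call with a gripper value outside its range is refused whole. OPENING is the closure, from -1 (fully open) to 1 (shut), set as the call begins (- or left out, the last holds). The fingers move at their own pace and stop on an object; the grip force is fixed at half the most. Time passes only in rows, so rows that repeat a pose let the fingers close. It gives the time, the measured TCP pose, the force and the opening at its end, in the units of the state.
- get_obs(): the state, without advancing time (a new reading comes with each control period).
- snapshot(name): name is "scene" or "top" or "wrist"; returns a dict with "pixels" (420x560x3 uint8, red, green, blue), "depth" (420x560 float32, m along the optical axis (not along the pixel's ray), 0 where there is no reading), "fx", "fy", "cx", "cy" (pixels), "dist" ([k1, k2, p1, p2, k3] as OpenCV has them; the pictures are not rectified), "pose" (4x4, takes a point from camera to world coordinates); the wrist camera has in their place "tool_from_camera" (4x4, takes a point from camera to tool coordinates, whose origin is the TCP and whose axes are the tool frame's). Camera axes: x right, y down, z forward; pixel columns grow to the right and rows downward; lengths in m; the calibration is good to about 2 mm. A picture is of the moment at which its call begins: read the wrist's pose just before it.
- close_job(): hands the job in, once; it reports no verdict.
The state is a dict: "clock": time; "joint_pos": joint angles; "qvel": joint speeds; "tau": joint torques, N m; "tool_pos": TCP position; "orientation": TCP orientation; "force": force on the tool from outside, world axes, zero at the start; "moment": the same for the moment, N m; "opening": finger opening in m.
Only numpy, scipy, OpenCV 4.12 (cv2) and the standard library are available. Lean on these libraries where they do the work, as an engineer would, in place of code of your own. Each camera call takes 0.05 s, during which the arm holds its last target. There are 200 camera calls.

## Working session

There is one attempt and no reset: what is moved stays moved. The work goes in short steps, Python scripts to look and compute and a shell command to move; the robot and the scene stay as the last step left them, time stands still between calls to the robot, and variables do not carry over. Pictures are saved under pics/ and viewed, about 8 in all and at most 12, crops included, and the job is handed in when it is done.

```bash
mkdir -p pics; cat > h.py <<'E'
from plant import *
import numpy as np, cv2
def save(n,s): cv2.imwrite(f'pics/{n}.png', s['pixels'][:,:,::-1])
def pts(s,T=None):
    T=s.get('pose',T); h,w=s['depth'].shape
    u,v=np.meshgrid(np.arange(w),np.arange(h))
    K=np.array([[s['fx'],0,s['cx']],[0,s['fy'],s['cy']],[0,0,1]])
    n=cv2.undistortPoints(np.stack([u,v],-1).reshape(-1,1,2).astype(float),K,np.array(s['dist'])).reshape(h,w,2)
    d=s['depth'][...,None]; c=np.concatenate([n*d,d],-1)
    T=np.array(T); return c@T[:3,:3].T+T[:3,3]
def masks(s):
    H=cv2.cvtColor(s['pixels'],cv2.COLOR_RGB2HSV); h,S,V=H[...,0].astype(int),H[...,1],H[...,2]
    c=(S>120)&(V>60)
    return dict(red=c&((h<5)|(h>174)),orange=c&(h>=6)&(h<22),green=c&(h>40)&(h<85),blue=c&(h>95)&(h<130))
E
python3 - <<'E'
from h import *
o=get_obs();print(o)
for n in('top','scene'):
    s=snapshot(n);save(n+'1',s);P=pts(s)
    print(n,np.round(s['pose'],3).tolist(),s['fx'])
    for k,m in masks(s).items():
        N,L,st,ce=cv2.connectedComponentsWithStats(m.astype(np.uint8))
        for i in range(1,N):
            if st[i,4]>25:
                q=P[(L==i)&(s['depth']>0)]
                print(k,st[i].tolist(),np.round(np.median(q,0),3),np.round(q.min(0),3),np.round(q.max(0),3))
E
```

```text
{'clock': 0.0, 'joint_pos': array([-5.99252085e+01,  2.05918212e+01,  6.33043724e-01, -1.91241887e-02,
       -7.01356530e+01, -1.65087028e+01]), 'qvel': array([ 0.05462706, -0.08411127, -0.08921616, -0.11773619, -0.00233516,
       -0.07958603]), 'tau': array([-9.62744116e-05, -5.82723212e+01,  2.93048126e+01,  6.99700847e+00,
        6.94215763e-03, -1.88081517e-04]), 'tool_pos': array([ 0.15820421, -0.65569169,  0.22561592]), 'orientation': array([-1.79990401e+02, -9.56466855e-02,  1.03559568e+02]), 'force': array([-0.4529685 ,  0.15420705,  0.20472881]), 'moment': array([-0.01638207, -0.01140709, -0.00137885]), 'opening': 0.08767233855233955}
top [[-0.013, -0.999, 0.051, 0.504], [-1.0, 0.014, 0.008, 0.019], [-0.009, -0.051, -0.999, 0.948], [0.0, 0.0, 0.0, 1.0]] 389.8269130580675
red [386, 203, 11, 8, 72] [ 0.545 -0.206  0.119] [ 0.538 -0.217  0.088] [ 0.553 -0.201  0.123]
red [230, 213, 9, 7, 52] [0.53  0.129 0.119] [0.523 0.122 0.094] [0.536 0.137 0.122]
orange [506, 151, 54, 53, 2123] [ 0.612 -0.552  0.037] [ 0.555 -0.639 -0.004] [ 0.679 -0.514  0.057]
orange [149, 222, 30, 11,
[... 2156 characters left out ...]
.927  0.001 -0.336] [0.088 0.113 0.317]
blue [0, 23, 39, 77, 1245] [ 0.231 -0.891  0.013] [-0.23  -1.451 -0.29 ] [ 0.368 -0.845  0.113]
blue [160, 158, 60, 55, 1664] [ 0.52  -0.169  0.049] [ 0.438 -0.242  0.032] [ 0.58  -0.106  0.079]
blue [107, 278, 19, 19, 283] [ 0.821 -0.168  0.14 ] [ 0.756 -0.258 -0.002] [ 0.836 -0.155  0.144]
blue [162, 286, 19, 19, 286] [ 0.803 -0.068  0.14 ] [ 0.734 -0.138 -0.005] [ 0.817 -0.054  0.144]
blue [275, 320, 18, 21, 298] [0.801 0.14  0.14 ] [0.734 0.114 0.001] [0.815 0.155 0.145]
blue [203, 327, 19, 21, 303] [0.851 0.031 0.14 ] [ 0.791 -0.02   0.001] [0.865 0.045 0.144]
blue [463, 337, 26, 61, 228] [0.721 0.499 0.023] [0.666 0.467 0.016] [0.767 0.525 0.027]
```

```bash
python3 - <<'E'
import cv2
a=cv2.imread('pics/top1.png')[150:290,130:450];b=cv2.imread('pics/scene1.png')[120:290,110:440]
cv2.imwrite('pics/c1.png',cv2.resize(a,(800,350),interpolation=cv2.INTER_CUBIC))
cv2.imwrite('pics/c2.png',cv2.resize(b,(800,412),interpolation=cv2.INTER_CUBIC))
E
```

```text
(no output)
```

View pics/c1.png

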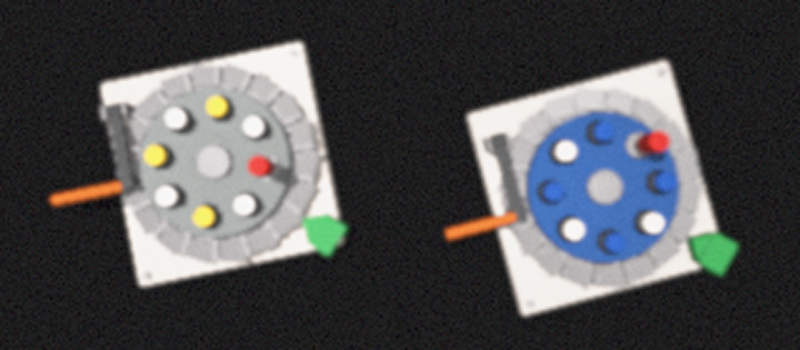

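View pics/c2.png

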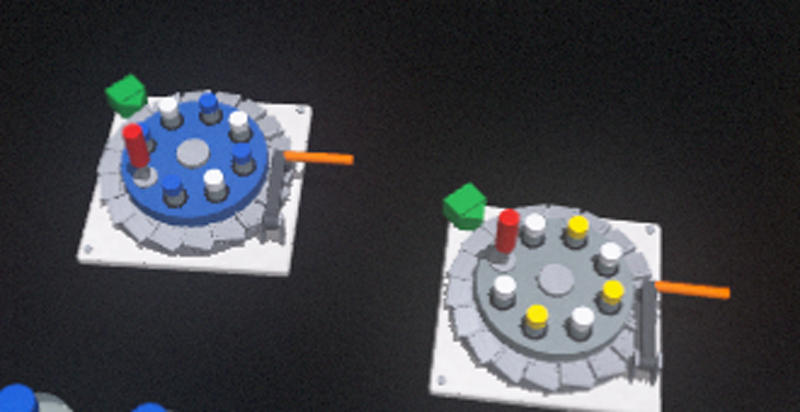

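```bash
cat >> h.py <<'E'
def plane(s,uv,z,T=None):
    T=np.array(s.get('pose',T)); K=np.array([[s['fx'],0,s['cx']],[0,s['fy'],s['cy']],[0,0,1]])
    n=cv2.undistortPoints(np.array(uv,float).reshape(-1,1,2),K,np.array(s['dist'])).reshape(-1,2)
    r=np.c_[n,np.ones(len(n))]@T[:3,:3].T
    return T[:3,3]+r*((z-T[2,3])/r[:,2])[:,None]
E
python3 - <<'E'
from h import *
for n in('top','scene'):
    s=snapshot(n);P=pts(s);M=masks(s)
    box=(abs(P[...,0]-.51)<.2)&(P[...,1]>-.34)&(P[...,1]<0)
    hsv=cv2.cvtColor(s['pixels'],cv2.COLOR_RGB2HSV)
    def uv(m): v,u=np.nonzero(m); return np.c_[u,v]
    w=box&(hsv[...,2]>110)&(hsv[...,1]<60)&(abs(P[...,2]-.014)<.007)
    w=cv2.morphologyEx(w.astype(np.uint8),cv2.MORPH_OPEN,np.ones((2,2)))
    q=plane(s,uv(w),.014)[:,:2].astype(np.float32)*1000
    print(n,'plate',cv2.minAreaRect(q))
    b=M['blue']&box&(abs(P[...,2]-.048)<.006)
    q=plane(s,uv(b),.048)[:,:2].astype(np.float32)*1000
    h=cv2.convexHull(q); print('deck',cv2.fitEllipse(h),cv2.minEnclosingCircle(q))
    r=M['red']&box; q=plane(s,uv(r&(P[...,2]>.112)),.12); print('knobtop',q.mean(0)*1000,r.sum())
    o=M['orange']&box; q=plane(s,uv(o),.046)[:,:2].astype(np.float32)*1000; print('bar',cv2.minAreaRect(q))
    g=M['green']&box; q=plane(s,uv(g&(P[...,2]>.033)),.038)[:,:2].astype(np.float32)*1000; print('green',q.mean(0))
E
```

```text
top plate ((505.98895263671875, -179.4660186767578), (198.74032592773438, 200.775390625), 14.183241844177246)
deck ((508.39703369140625, -176.96180725097656), (134.76792907714844, 135.32394409179688), 115.18991088867188) ((508.4107971191406, -176.84890747070312), 68.21479797363281)
knobtop [ 545.73184414 -208.03718444  120.        ] 69
bar ((474.5871276855469, -63.79570007324219), (16.127412796020508, 69.28762817382812), 13.269702911376953)
green [ 447.4142 -280.6191]
scene plate ((512.8782348632812, -172.35830688476562), (202.2797088623047, 200.7801513671875), 14.671846389770508)
deck ((510.7992248535156, -175.69259643554688), (136.92617797851562, 143.06549072265625), 119.65855407714844) ((509.5723876953125, -174.06576538085938), 71.89604949951172)
knobtop [ 548.6439254  -207.91157101  120.        ] 119
bar ((470.4294128417969, -65.02690124511719), (12.623608589172363, 65.40328216552734), 15.300829887390137)
green [ 448.73477 -279.44376]
```

```bash
python3 -m pendant '[[[60,110,0,0,0,10],[95,180,0,0,0,20],[125,235,0,0,0,30],[160,300,0,0,0,40],[190,360,0,0,0,50],[225,420,0,0,0,60],[255,480,0,0,0,70],[285,535,0,0,0,80],[316,594,0,0,0,90.6],[316,594,0,0,0,90.6]]]' -1
python3 -m pendant '[[[0,0,0,0,0,0],[0,0,0,0,0,0]]]'; python3 -c "
from h import *
o=get_obs();print(o)"
```

```text
clock: 1.45
tool_pos: [0.4525, -0.1023, 0.227]
orientation: [-180.0, 0.1, -165.7]
force: [1.5, -0.7, -0.1]
opening: 0.0877
clock: 1.7
tool_pos: [0.4516, -0.1042, 0.2263]
orientation: [180.0, -0.0, -165.8]
force: [-0.2, -0.5, -1.3]
opening: 0.0875
{'clock': 1.7, 'joint_pos': array([ 1.14527174e+01,  1.97563321e-01, -2.48127738e+01, -2.61036827e-03,
       -6.50304418e+01,  2.78466904e+00]), 'qvel': array([-1.86307264, -0.40435917, -0.25374135, -0.03352513, -0.05870821,
        0.13341255]), 'tau': array([  1.11630555, -28.18612754,  28.60867023,   6.75445497,
         0.09386562,  -0.04997575]), 'tool_pos': array([ 0.45161002, -0.10418755,  0.22634597]), 'orientation': array([ 1.79995656e+02, -4.06159548e-02, -1.65763715e+02]), 'force': array([-0.24557987, -0.49463064, -1.27140085]), 'moment': array([-0.01305497,  0.14946857,  0.01173391]), 'opening': 0.08750726351671478}
```

```bash
python3 -m pendant '[[[22.5,43,0,0,0,0],[22.5,43,0,0,0,0],[22.5,43,0,0,0,0]]]'; python3 - <<'E'
from h import *
from scipy.spatial.transform import Rotation as R
o=get_obs();s=snapshot('wrist');save('w1',s)
T=np.eye(4);T[:3,:3]=R.from_euler('xyz',o['orientation'],degrees=True).as_matrix();T[:3,3]=o['tool_pos'];T=T@np.array(s['tool_from_camera'])
print(o['tool_pos'])
v,u=np.nonzero(masks(s)['orange']);q=plane(s,np.c_[u,v],.046,T)[:,:2]*1000
print(len(u),cv2.minAreaRect(q.astype(np.float32)),cv2.boxPoints(cv2.minAreaRect(q.astype(np.float32))).tolist())
P=pts(s,T)[masks(s)['orange']];print(np.percentile(P[:,2],[5,50,95]))
E
```

```text
clock: 2.08
tool_pos: [0.4737, -0.0625, 0.2264]
orientation: [180.0, -0.0, -165.9]
force: [-0.5, -0.5, -0.5]
opening: 0.0875
[ 0.47373614 -0.06251756  0.22640581]
5814 ((426.56402587890625, -7.689971923828125), (521.3180541992188, 193.60552978515625), 13.924419403076172) [[150.26992797851562, 23.542709350585938], [196.85952758789062, -164.37353515625], [702.858154296875, -38.92265319824219], [656.2685546875, 148.99359130859375]]
[0.05041919 0.31190913 0.32023831]
```

View pics/w1.png

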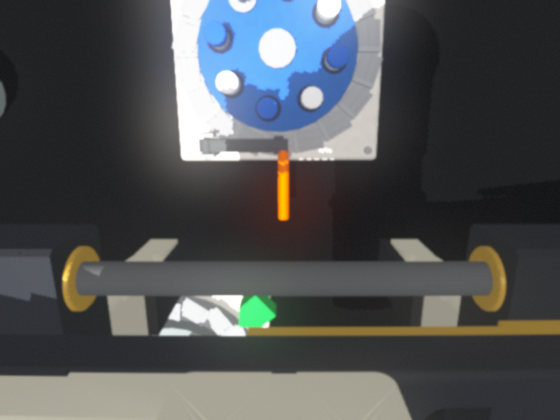

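```bash
python3 - <<'E'
from h import *
from scipy.spatial.transform import Rotation as R
o=get_obs();s=snapshot('wrist')
T=np.eye(4);T[:3,:3]=R.from_euler('xyz',o['orientation'],degrees=True).as_matrix();T[:3,3]=o['tool_pos'];T=T@np.array(s['tool_from_camera'])
m=masks(s)['orange'].astype(np.uint8);m[:145]=0;m[232:]=0;m[:,:260]=0;m[:,310:]=0
v,u=np.nonzero(m);q=plane(s,np.c_[u,v],.049,T)[:,:2]*1000
print(len(u),cv2.minAreaRect(q.astype(np.float32)),cv2.boxPoints(cv2.minAreaRect(q.astype(np.float32))).tolist())
print(np.percentile(pts(s,T)[m>0][:,2],[5,50,95]))
print(plane(s,[[277,48]],.05,T))
E
```

```text
783 ((474.9280700683594, -60.95670700073242), (13.366548538208008, 67.67259216308594), 14.362180709838867) [[460.0605773925781, -29.835683822631836], [476.8467712402344, -95.393310546875], [489.7955627441406, -92.07772827148438], [473.0093688964844, -26.520103454589844]]
[-0.00151102  0.05264379  0.05494083]
[[ 0.5091708  -0.17682044  0.05      ]]
```

```bash
python3 -m pendant '[[[0.5,2,-50,0,0,0],[0.5,2,-100,0,0,0],[0.5,2,-150,0,0,0],[0.5,2,-180,0,0,0],[0.5,2,-197,0,0,0],[0.5,2,-197,0,0,0]]]'; python3 -m pendant '[[[0,0,0,0,0,0],[0,0,0,0,0,0],[0,0,0,0,0,0],[0,0,0,0,0,0],[0,0,0,0,0,0]]]' 1
```

```text
clock: 2.92
tool_pos: [0.4737, -0.0605, 0.0286]
orientation: [-180.0, -0.2, -165.9]
force: [-0.4, 0.4, 0.6]
opening: 0.0881
clock: 3.55
tool_pos: [0.4749, -0.0593, 0.0297]
orientation: [180.0, 0.0, -165.8]
force: [-0.5, 0.7, -0.7]
opening: 0.0432
```

```bash
python3 -m pendant '[[[0,0,0,0,0,0],[0,0,0,0,0,0],[0,0,0,0,0,0],[0,0,0,0,0,0],[0,0,0,0,0,0],[0,0,0,0,0,0]]]' 1; python3 - <<'E'
import numpy as np
# arc deltas from pawl angle a0 (grip at radius 71 from hinge at height 44)
for a0 in (0.03,):
  for a in np.arange(.2,1.85,.15):
    dx=-71*(np.cos(a)-np.cos(a0)); dz=71*(np.sin(a)-np.sin(a0)); y=np.deg2rad(14.2)
    print(round(a,2),np.round([dx*np.cos(y),dx*np.sin(y),dz],1).tolist())
E
```

```text
clock: 4.3
tool_pos: [0.4736, -0.0597, 0.0292]
orientation: [180.0, -0.1, -165.9]
force: [-5.8, -0.8, 2.0]
opening: 0.0088
0.2 [1.3, 0.3, 12.0]
0.35 [4.1, 1.0, 22.2]
0.5 [8.4, 2.1, 31.9]
0.65 [14.0, 3.5, 40.8]
0.8 [20.8, 5.3, 48.8]
0.95 [28.8, 7.3, 55.6]
1.1 [37.6, 9.5, 61.1]
1.25 [47.1, 11.9, 65.2]
1.4 [57.1, 14.4, 67.8]
1.55 [67.4, 17.0, 68.9]
1.7 [77.7, 19.7, 68.3]
1.85 [87.8, 22.2, 66.1]
```

```bash
python3 -m pendant '[[[1.3,0.3,12,0,0,0],[4,1,22,0,0,0],[8.4,2,32,0,0,0],[14,3.5,41,0,0,0],[14,3.5,41,0,0,0]]]'
```

```text
clock: 4.92
tool_pos: [0.4896, -0.0557, 0.0716]
orientation: [-180.0, 0.1, -165.8]
force: [-5.0, -0.3, 2.4]
opening: 0.0089
```

Low force, still held. Continue from 0.65 to about 1.75 rad.

```bash
python3 -m pendant '[[[6.8,1.8,8,0,0,0],[14.8,3.8,14.8,0,0,0],[23.6,6,20.3,0,0,0],[33,8.4,24.4,0,0,0],[43,11,27,0,0,0],[53.4,13.5,28,0,0,0],[60,15,28,0,0,0],[66,16.7,27,0,0,0],[66,16.7,27,0,0,0]]]'
python3 - <<'E'
from h import *
print(get_obs()['force'])
s=snapshot('scene');cv2.imwrite('pics/s2.png',cv2.resize(s['pixels'][80:300,80:400,::-1],(800,550)))
E
```

```text
clock: 6.05
tool_pos: [0.5557, -0.0391, 0.0975]
orientation: [-180.0, 0.0, -165.8]
force: [-0.8, -1.4, 1.9]
opening: 0.0091
[-0.83716904 -1.43439369  1.90785731]
```

View pics/s2.png

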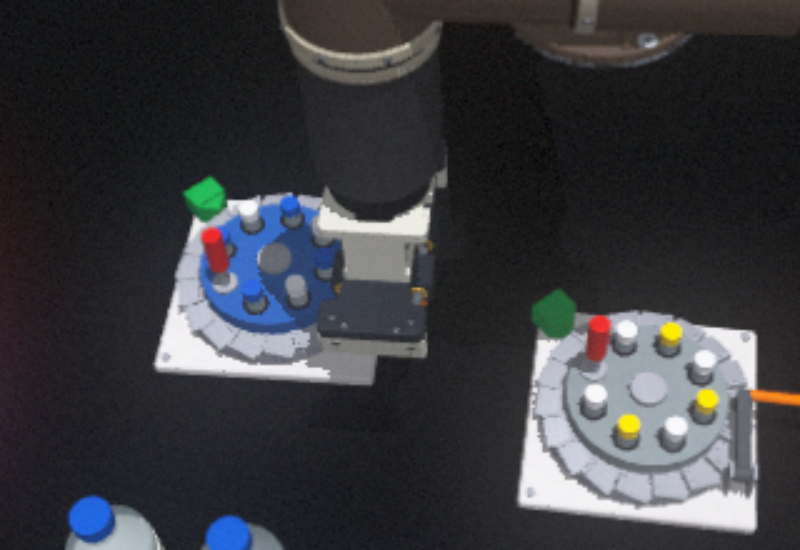

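```bash
python3 -m pendant '[[[0,0,0,0,0,0],[0,0,0,0,0,0],[0,0,0,0,0,0],[0,0,0,0,0,0],[0,0,0,0,0,0],[0,0,0,0,0,0],[0,0,50,0,0,0],[0,0,100,0,0,0],[-20,-60,130,0,0,0],[-20,-100,130,0,0,0]]]' -1
python3 - <<'E'
from h import *
for n in('top','scene'):
    s=snapshot(n);P=pts(s);M=masks(s);save(n+'3',s)
    m=M['orange']&(abs(P[...,0]-.51)<.15)&(abs(P[...,1]+.08)<.13)
    if m.any(): print(n,m.sum(),np.round(np.percentile(P[m],[10,50,90],axis=0),3).tolist())
    m=M['red']&(P[...,1]<0)
    if m.any(): print(n,m.sum(),np.round(np.percentile(P[m],[10,50,90],axis=0),3).tolist())
cv2.imwrite('pics/s3.png',cv2.resize(s['pixels'][80:300,80:400,::-1],(800,550)))
E
```

```text
clock: 7.35
tool_pos: [0.5354, -0.14, 0.2306]
orientation: [-179.9, 0.3, -165.7]
force: [1.2, 1.4, -1.4]
opening: 0.0872
top 1 [[0.504, 0.019, 0.948], [0.504, 0.019, 0.948], [0.504, 0.019, 0.948]]
scene 176 [[0.484, -0.079, 0.113], [0.556, -0.047, 0.118], [0.565, -0.018, 0.121]]
scene 152 [[0.542, -0.539, 0.001], [0.551, -0.207, 0.102], [0.556, -0.202, 0.121]]
```

View pics/s3.png

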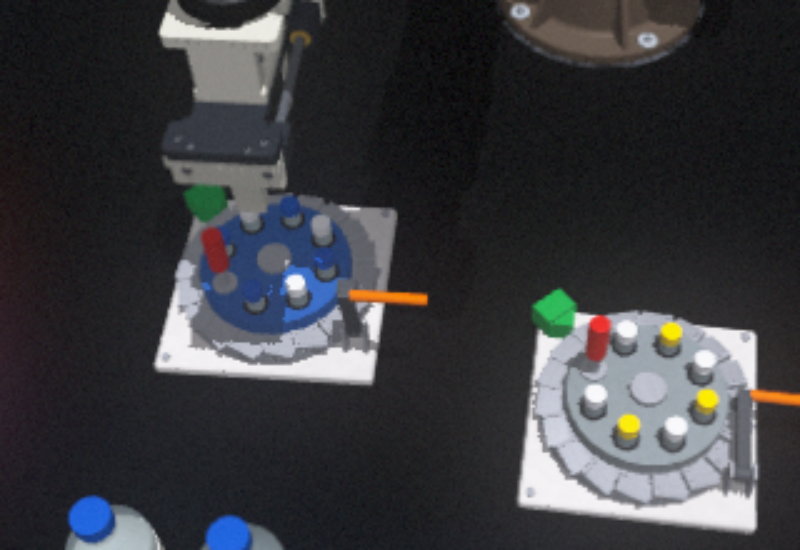

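```bash
python3 -m pendant '[[[6,-40,0,0,0,0],[12,-68.5,0,0,0,0],[12,-68.5,0,0,0,0],[12,-68.5,-50,0,0,0],[12,-68.5,-100,0,0,0],[12,-68.5,-135,0,0,0],[12,-68.5,-148,0,0,0],[12,-68.5,-148,0,0,0]]]'; python3 -m pendant '[[[0,0,0,0,0,0],[0,0,0,0,0,0],[0,0,0,0,0,0],[0,0,0,0,0,0],[0,0,0,0,0,0],[0,0,0,0,0,0],[0,0,0,0,0,0],[0,0,0,0,0,0],[0,0,0,0,0,0],[0,0,0,0,0,0]]]' 1
```

```text
clock: 8.45
tool_pos: [0.5469, -0.2072, 0.0795]
orientation: [180.0, -0.1, -165.8]
force: [0.6, 0.5, 1.4]
opening: 0.0878
clock: 9.7
tool_pos: [0.5465, -0.2077, 0.0794]
orientation: [180.0, -0.0, -165.8]
force: [-2.0, 0.5, 1.6]
opening: 0.0174
```

```bash
python3 - <<'E'
import numpy as np
for a in [-49,-59,-69,-79,-89,-99,-109,-115,-120.8]:
    t,b=np.deg2rad([a,-39.2]);print(a,np.round(49.8*np.array([np.cos(t)-np.cos(b),np.sin(t)-np.sin(b)]),1))
E
```

```text
-49 [-5.9 -6.1]
-59 [-12.9 -11.2]
-69 [-20.7 -15. ]
-79 [-29.1 -17.4]
-89 [-37.7 -18.3]
-99 [-46.4 -17.7]
-109 [-54.8 -15.6]
-115 [-59.6 -13.7]
-120.8 [-64.1 -11.3]
```

```bash
python3 -m pendant '[[[-5.9,-6.1,0,0,0,0],[-12.9,-11.2,0,0,0,0],[-20.7,-15,0,0,0,0],[-29,-17.4,0,0,0,0],[-29,-17.4,0,0,0,0]]]'
```

```text
clock: 10.32
tool_pos: [0.5167, -0.2251, 0.0794]
orientation: [180.0, -0.1, -165.9]
force: [-3.0, 4.4, 0.8]
opening: 0.017
```

```bash
python3 -m pendant '[[[-8.7,-0.9,0,0,0,0],[-17.4,-0.3,0,0,0,0],[-25.8,1.8,0,0,0,0],[-30.6,3.7,0,0,0,0],[-35,6,0,0,0,0],[-35,6,0,0,0,0],[-35,6,0,0,0,0]]]'; python3 -m pendant '[[[0,0,0,0,0,0],[0,0,0,0,0,0],[0,0,0,0,0,0],[0,0,0,0,0,0],[0,0,0,0,0,0],[0,0,0,0,0,0],[0,0,0,0,0,0],[0,0,60,0,0,0],[0,0,120,0,0,0],[0,0,120,0,0,0]]]' -1
python3 -m pendant '[[[0,50,20,0,0,0],[0,100,20,0,0,0],[0,160,20,0,0,0],[0,200,20,0,0,0],[0,200,20,0,0,0]]]'
python3 - <<'E'
from h import *
for n in('top','scene'):
    s=snapshot(n);P=pts(s);M=masks(s);save(n+'4',s)
    box=(abs(P[...,0]-.51)<.15)&(P[...,1]>-.34)&(P[...,1]<.01)
    for k in('red','orange','green'):
        m=M[k]&box
        if m.any(): print(n,k,m.sum(),np.round(np.percentile(P[m],[10,50,90],axis=0),3).tolist())
    v,u=np.nonzero(M['red']&box&(P[...,2]>.112))
    if len(u):
        q=plane(s,np.c_[u,v],.12).mean(0)*1000; d=q[:2]-[508.7,-176.5]; print(q,np.hypot(*d),'turn deg',np.degrees(np.arctan2(d[1],d[0]))+120.8)
cv2.imwrite('pics/s4.png',cv2.resize(s['pixels'][80:300,80:400,::-1],(800,550)))
E
```

```text
clock: 11.2
tool_pos: [0.4824, -0.2188, 0.0795]
orientation: [180.0, -0.1, -165.8]
force: [1.8, 5.5, -3.6]
opening: 0.0172
clock: 12.45
tool_pos: [0.4858, -0.2197, 0.2049]
orientation: [-179.8, 0.5, -165.8]
force: [0.8, 0.6, -1.3]
opening: 0.0874
clock: 13.08
tool_pos: [0.4826, -0.0169, 0.2192]
orientation: [180.0, -0.0, -165.6]
force: [-0.5, -0.3, 0.5]
opening: 0.0878
top red 37 [[0.479, -0.226, 0.118], [0.485, -0.221, 0.12], [0.497, -0.064, 0.656]]
top green 229 [[0.432, -0.3, 0.002], [0.448, -0.283, 0.037], [0.458, -0.267, 0.039]]
[ 483.26654832 -221.39926883  120.        ] 51.60237209135005 turn deg 1.270363303625146
scene red 135 [[0.478, -0.225, 0.081], [0.487, -0.217, 0.106], [0.491, -0.212, 0.121]]
scene orange 151 [[0.55, -0.067, 0.113], [0.557, -0.042, 0.118], [0.565, -0.017, 0.12]]
scene green 210 [[0.434, -0.296, 0.023], [0.452, -0.28, 0.037], [0.462, -0.265, 0.04]]
[ 485.27146985 -218.48839626  120.        ] 48.082444249594325 turn deg 1.639518120323146
```

View pics/s4.png

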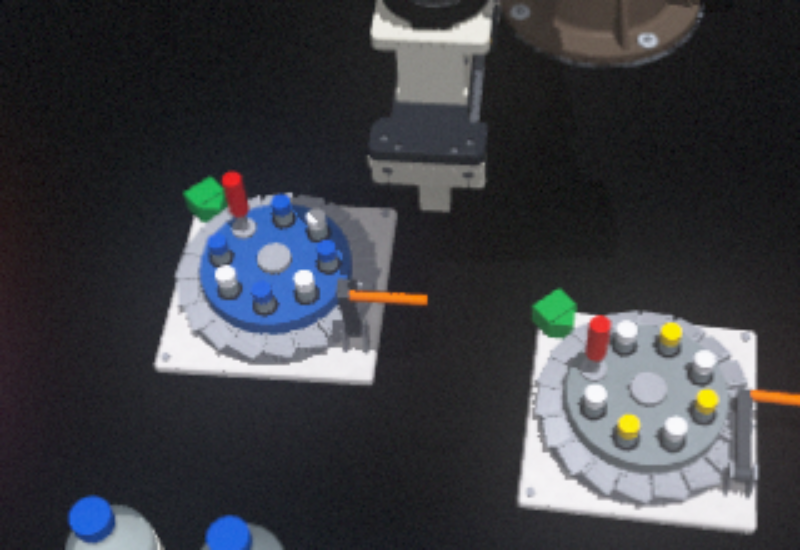

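```bash
python3 -c "
from plant import *
print(close_job())"
```

```text
the job is handed in; nothing more can be done
None
```

The blue carousel is back at its start, and I handed the job in at about 13 s of the 50 s allowed. No verdict was reported.

- **Pawl:** I gripped the orange bar and swung it up past upright to about 1.75 rad, then let go. In two later pictures it was still up by itself, with the bar about 115 mm above the bench.
- **Turntable:** I gripped the red knob and turned it clockwise by about 81°, then let go. In the last pictures, the knob stood within about 1° of the pointer when each view's own deck centre and pointer were used. Against my fixed estimate of the base pose, the two cameras gave +1.3° and +1.6°. Both are within the cameras' 2 mm calibration error.
- **Forces and surroundings:** The measured forces stayed below about 7 N. The grey carousel looked unchanged, and the open gripper ended clear of everything.
- **Not confirmed:** The top camera could not see the raised bar in the checks after release, so the pawl's final position rests on the scene camera alone.

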